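# Lay optical posts on the roller bed for a run-out check

## Robot

A 6-joint arm with a two-finger parallel gripper is mounted at the origin on a cart in front of the work surface, level with it; the furniture and walls round the work are solid. World frame = base frame: x ahead of the robot, y to its left, z up, the work surface at z = 0. Lengths are in m, angles in degrees, forces in N, time in s.
With the tool pointing down it reaches from about 0.375 to 0.825 m from the base axis. Payload 5.5 kg.
Tool frame: the origin (TCP) lies between the finger pads; the fingertips stand 19 mm ahead of it and the grasp point (between the pads) is the TCP; z points along the fingers, y is the line along which they close (so a half turn about z gives the same grasp; the last joint's range is limited). The gripper opens to 85 mm and grips with 20 to 120 N. Pads are 22 mm wide; open, the fingers measure 114 mm over their backs; the gripper's body (76 mm by 85 mm) begins 54 mm behind the grasp point. The pads swing forward as they close: fully open they stand 13 mm farther back than shut.
Start: joints at [64.572, 17.962, -2.699, 69.339, 0, 90], TCP at [0.258, 0.542, 0.25] pointing down, gripper open.
Joint ranges: [-152.73, 152.73], [-39.44, 99.34], [-58.76, 71.6], [-118.89, 123.64], [-81.53, 83.1], [-180, 180]. Speed limits (degrees/s): [136.94, 136.94, 172.46, 180, 180, 180].

## Interface

Orientations are given as a 3x3 rotation matrix whose columns are the frame's x, y, z axes.
In Python, from workcell import get_obs, snapshot, order gives the robot as it stands.
- The arm moves only by the tool play_rows, never from a script. Its argument "motion" is a list of rows, each a list of 2 entries, a list of its own where there are three numbers: the shift along the tool's x, y, z in cm, then the turn, a rotation vector about the tool's x, y, z in degrees. A call has 1 to 8 rows; each row is the pose to reach, as a shift and turn from the pose commanded when the call began, along the tool's axes at that moment; what a row does not reach only later rows make up. A row lasts 1/8 s, in which the tool goes at most 62.5 mm and 10.7 degrees, less where a joint would pass 70% of its speed; a pose out of reach is approached as far as the arm can. A call with a gripper value outside its range is refused whole. "grip" is the opening, from 0 (shut) to 1 (fully open), set as the call begins (left out, the last holds). The fingers move at their own pace and stop on an object; "force" is the grip in N (left out, the last holds). Time passes only in rows, so rows that repeat a pose let the fingers close. It gives the time, the measured TCP pose, the force, the opening and the grip force at its end, in the units of the state.
- get_obs(): the state, without advancing time (a new reading comes with each control period).
- snapshot(name): name is "scene" or "top" or "wrist"; returns a dict with "image" (480x640x3 uint8, blue, green, red), "fx", "fy", "cx", "cy" (pixels), "k1" (the pictures are not rectified: a ray, as slopes to the right and down, at radius r is drawn at 1 + k1 r^2 times it, then the intrinsics apply), "T" (4x4, takes a point from camera to world coordinates). Camera axes: x right, y up, looking along -z (the intrinsics and any distortion apply to the point x, -y, -z); pixel columns grow to the right and rows downward; lengths in m; the calibration is good to about 2 mm. A picture is of the moment at which its call begins. There is no depth.
- order.finish_job(): hands the job in; it is judged then, once.
The state is a dict: "time_s": time; "qpos": joint angles; "qd": joint speeds; "joint_efforts": joint torques, N m; "tool_pos": TCP position; "ee_rot": TCP orientation; "contact_force": force on the tool from outside, world axes, zero at the start; "ft_torque": the same for the moment, N m; "gripper_width": finger opening in m; "grip_force": force on a finger pad.
Only numpy, scipy, OpenCV 4.12 (cv2) and the standard library are available. Lean on these libraries where they do the work, as an engineer would, in place of code of your own. Each camera call takes 0.05 s, during which the arm holds its last target. There are 200 camera calls.

## Task

Take the three steel posts from their V-rests and lay one each in the two outermost troughs and the middle trough of the roller bed: the longest in the outermost trough beside the dial gauge, the middle-length one in the middle trough, and the shortest in the outermost trough at the other end, each centred lengthwise over the two rows of wheels. Set each post down gently and squarely into its trough, neither dropped nor pressed hard, so that it stays put and does not start rolling on the free wheels, and leave all three at rest. Do not knock the dial gauge, or move or tip the two bottles and the canister.

Things in the scene. Friction and masses are not known exactly. Their poses are not given: they have to be found in the camera images.
- bed: roller bed of a run-out inspection stand, fixed on the table: aluminium base plate 116 (x) x 300 (y) x 8 mm on 16 mm feet, with two rows of six free-turning black wheels; bars lie across the rows, along x. Grey rails (tops 45 mm high) stand outside the rows at x = -46 and +46 mm; between the rows a 56 mm wide channel is clear down to the plate (top 24 mm). Origin: at table height under its centre; z up.
- wheel_corner (a point): centre of one corner wheel. Wheels: 24 mm diameter, 12 mm thick, axles level along x, 42 mm above the table, spinning at a touch; rows at bed x = -34 and +34 mm, each with wheels at bed y = -80, -48, -16, 16, 48, 80 mm, so that neighbours form five troughs at y = -64, -32, 0, 32, 64 mm.
- trough_mid (a point): middle trough: where the middle of a 25 mm bar's axis lies when it rests there, bearing on two wheels of each row and centred lengthwise: bed x = 0, y = 0, 60.5 mm above the table. Axes as the bed's.
- trough_pos (a point): the same point of the outermost trough at bed y = +64 mm
- trough_neg (a point): the same point of the outermost trough at bed y = -64 mm
- gauge: dial gauge on a short pillar, fixed on one end of the bed's base plate, at bed y = +135 or -135 mm (x = 0). Foot 40 x 22 mm; steel pillar 12 mm in diameter, its top 109 mm above the table; black dial with white face, 30 mm in diameter, facing the robot side, 90 mm above the table. Origin: under the foot's centre, 24 mm above the table; axes as the bed's.
- end_block: low plain dark steel block 40 x 22 x 24 mm (with a small screw, 52 mm above the table in all) fixed on the other end of the base plate, opposite the gauge. Origin under its centre, 24 mm above the table.
- post_long: the longest plain steel optical post, a solid round bar 165 mm long and 25 mm in diameter, about 0.3 kg, lying level in a black V-rest with its axis 32 mm above the table. Origin at the middle of its axis; its x axis runs along the bar (either way round is the same). It may be turned about its own axis.
- post_middle: the middle-length plain steel optical post, a solid round bar 130 mm long and 25 mm in diameter, about 0.24 kg, lying level in a black V-rest with its axis 32 mm above the table. Origin at the middle of its axis; its x axis runs along the bar (either way round is the same). It may be turned about its own axis.
- post_short: the shortest plain steel optical post, a solid round bar 100 mm long and 25 mm in diameter, about 0.18 kg, lying level in a black V-rest with its axis 32 mm above the table. Origin at the middle of its axis; its x axis runs along the bar (either way round is the same). It may be turned about its own axis.
- rest_long: fixed black V-rest that carries the longest post: base 84 x 48 x 6 mm, two V supports 10 mm thick at x = -34 and +34 mm, 32 mm high and 41 mm across; between them (58 mm clear) fingers can reach down beside the bar to the base. Origin under the centre; x along the bar, whose middle may be up to 8 mm off along x.
- rest_middle: fixed black V-rest that carries the middle-length post: base 84 x 48 x 6 mm, two V supports 10 mm thick at x = -34 and +34 mm, 32 mm high and 41 mm across; between them (58 mm clear) fingers can reach down beside the bar to the base. Origin under the centre; x along the bar, whose middle may be up to 8 mm off along x.
- rest_short: fixed black V-rest that carries the shortest post: base 84 x 48 x 6 mm, two V supports 10 mm thick at x = -34 and +34 mm, 32 mm high and 41 mm across; between them (58 mm clear) fingers can reach down beside the bar to the base. Origin under the centre; x along the bar, whose middle may be up to 8 mm off along x.
- lens_cleaner: bystander: upright white spray bottle with blue cap, 35 mm in diameter, 120 mm tall, loose; origin under its centre
- objective_canister: bystander: clear canister with a black screw lid, 51 mm in diameter, 71 mm tall, loose; origin under its centre
- immersion_oil: bystander: amber dropper bottle, 30 mm in diameter, 86 mm tall, loose; origin under its centre

How it is judged (in metres and radians):
At the end, for the whole second after the job is handed in: All posts at rest in their troughs (axis 56-65 mm high, within 0.1 rad of its direction, centred lengthwise within 12 mm): longest in the outermost trough by the gauge (60-83 mm from it), middle one in the middle (within 8 mm), shortest in the far outermost (188-211 mm from gauge) (x of post_long in the frame of bed between -0.012 and 0.012 m and z of post_long in the frame of bed between 0.056 and 0.065 m and angle between the x axis of each of post_long, post_middle, post_short and the x axis of bed, either way round below 0.1 rad and linear speed of each of post_long, post_middle, post_short below 0.02 m/s and angular speed of each of post_long, post_middle, post_short below 0.8 rad/s and x of post_middle in the frame of bed between -0.012 and 0.012 m and z of post_middle in the frame of bed between 0.056 and 0.065 m and x of post_short in the frame of bed between -0.012 and 0.012 m and z of post_short in the frame of bed between 0.056 and 0.065 m and y of post_middle in the frame of bed between -0.008 and 0.008 m and horizontal distance between post_long and gauge between 0.06 and 0.083 m and horizontal distance between post_short and gauge between 0.188 and 0.211 m); the robot touches nothing.
It fails at once if a post let go on the bed rolls or spins (faster than 4 rad/s) ((contact force between post_long and bed above 0.05 N and contact force between the fingers and post_long below 0.02 N and angular speed of post_long above 4 rad/s) or (contact force between post_middle and bed above 0.05 N and contact force between the fingers and post_middle below 0.02 N and angular speed of post_middle above 4 rad/s) or (contact force between post_short and bed above 0.05 N and contact force between the fingers and post_short below 0.02 N and angular speed of post_short above 4 rad/s)).
It fails at once if a post is dropped (faster than 0.3 m/s with no finger on it) ((linear speed of post_long above 0.3 m/s and contact force between the fingers and post_long below 0.02 N) or (linear speed of post_middle above 0.3 m/s and contact force between the fingers and post_middle below 0.02 N) or (linear speed of post_short above 0.3 m/s and contact force between the fingers and post_short below 0.02 N)).
It fails at once if a post is pressed hard on the bed (over 60 N) (contact force between any of post_long, post_middle, post_short and bed above 60 N).
It fails at once if a bottle or the canister is moved 20 mm or tipped ((distance of lens_cleaner from where it was at the start of the episode above 0.02 m or angle between lens_cleaner's own z axis and vertical above 0.3 rad) or (distance of objective_canister from where it was at the start of the episode above 0.02 m or angle between objective_canister's own z axis and vertical above 0.3 rad) or (distance of immersion_oil from where it was at the start of the episode above 0.02 m or angle between immersion_oil's own z axis and vertical above 0.3 rad)).
It fails at once if the dial gauge is knocked (over 3 N) (contact force between anything else and gauge above 3 N).
It also fails if it takes over 72 s, if anything falls off the work surface, if the arm or the gripper's body presses on something with over 40 N, if the wrist force passes 120 N, or if a joint passes its speed limit or range.

## Working session

There is one attempt and no reset: what is moved stays moved. The work goes in short steps, Python scripts to look and compute and a tool call to move; the robot and the scene stay as the last step left them, time stands still between calls to the robot, and variables do not carry over. Pictures are saved under pics/ and viewed, at most 10 in all, crops included, and the job is handed in when it is done.

Besides the shell and the picture viewer there is one more tool, called after ">>>" as name(argument=value, ...), one argument or row to a line, values as JSON. play_rows: Moves the arm, as the interface text tells. Its arguments: {"type":"object","properties":{"motion":{"type":"array","items":{"type":"array"}},"grip":{"type":"number"},"force":{"type":"number"}},"required":["motion"]}

```bash
mkdir -p pics; ls; python3 - <<'E'
from workcell import get_obs, snapshot
import cv2, numpy as np
o=get_obs(); print(o)
for n in ("top","scene"):
    s=snapshot(n); cv2.imwrite(f"pics/{n}0.png",s["image"]); np.savez(f"{n}0.npz",**s)
    print(n,s["fx"],s["fy"],s["cx"],s["cy"],s["k1"]);print(np.round(s["T"],4))
E
```

```text
pics
{'time_s': 0.0, 'qpos': array([ 6.45735513e+01,  1.80033755e+01, -2.75366124e+00,  6.93396925e+01,
       -5.03124383e-04,  9.00011381e+01]), 'qd': array([-0.01506782, -0.0341486 ,  0.18933452, -0.06705469, -0.06461014,
        0.04743226]), 'joint_efforts': array([-2.59140768e-03, -5.39592433e+01,  3.39745688e+01,  1.91300403e-02,
       -2.51249594e-04, -3.87772801e-06]), 'tool_pos': array([0.25738205, 0.54139381, 0.24944741]), 'ee_rot': array([[-9.03128671e-01,  4.29369410e-01, -7.16919980e-04],
       [ 4.29370008e-01,  9.03127377e-01, -1.52848513e-03],
       [-8.81469791e-06, -1.68824268e-03, -9.99998575e-01]]), 'contact_force': array([ 0.24616391,  0.09308794, -0.07712884]), 'ft_torque': array([-0.00263495,  0.00029878, -0.00645365]), 'grip_force': 0.0, 'gripper_width': 0.08521085160206114}
top 510.5469676519306 510.5469676519306 316.62013587732264 240.33919344118794 -0.13452319787369676
[[-4.5000e-02  9.7640e-01 -2.1130e-01  2.3480e-01]
 [-9.9900e-01 -4.4100e-02  8.9000e-03  4.0600e-02]
 [-6.0000e-04  2.1150e-01  9.7740e-01  1.2564e+00]
 [ 0.0000e+00  0.0000e+00  0.0000e+00  1.0000e+00]]
scene 499.24934050266415 499.24934050266415 316.1162778364585 240.5162722333894 -0.015950286551758414
[[ 0.5718  0.4337 -0.6964 -0.4608]
 [-0.8203  0.3142 -0.4778 -0.608 ]
 [ 0.0116  0.8445  0.5354  0.8127]
 [ 0.      0.      0.      1.    ]]
```

View pics/top0.png

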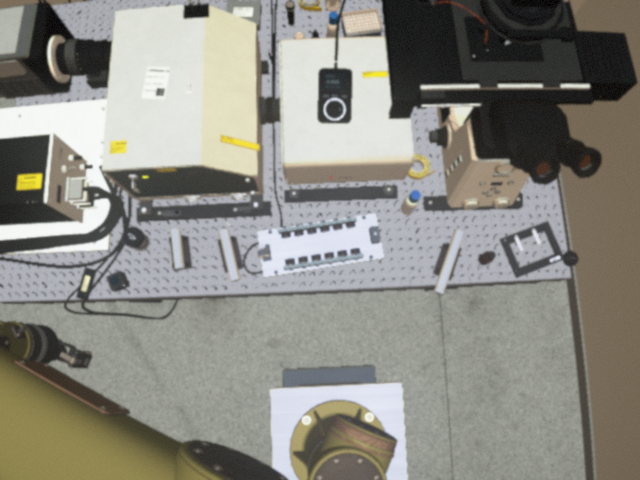

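View pics/scene0.png

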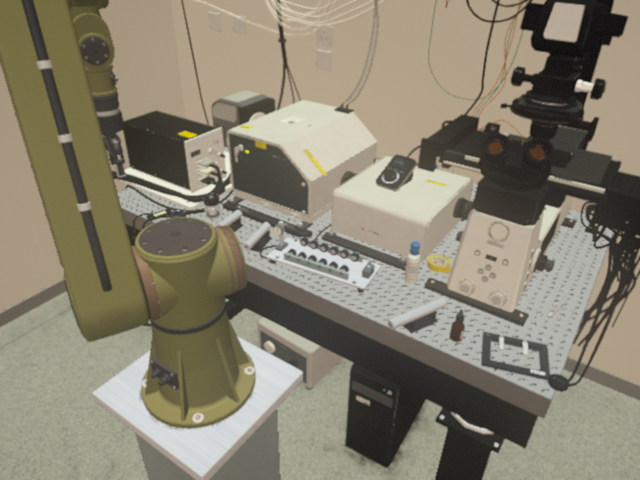

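Top view: the short post is at about (178,249), the middle one at (228,254) and the long one at (450,262). The bed is at about (320,243), the spray bottle at (412,203) and the amber bottle at (487,257). Next I'll zoom in to check the bed ends and the canister.

```bash
cat > h.py <<'E'
import numpy as np, cv2
def K(s): return np.array([[s["fx"],0,s["cx"]],[0,s["fy"],s["cy"]],[0,0,1]],float)
def ray(s,uv):
    p=(np.atleast_2d(uv).astype(float)-[s["cx"],s["cy"]])/[s["fx"],s["fy"]]
    k=float(s["k1"]); q=p.copy()
    for _ in range(20): q=p/(1+k*(q**2).sum(1,keepdims=True))
    d=np.c_[q[:,0],-q[:,1],-np.ones(len(q))]
    return s["T"][:3,3], d@s["T"][:3,:3].T
def on(s,uv,z):
    o,d=ray(s,uv); return o+d*((z-o[2])/d[:,2])[:,None]
def px(s,P):
    P=np.atleast_2d(P); c=(P-s["T"][:3,3])@s["T"][:3,:3]
    q=np.c_[c[:,0],-c[:,1]]/(-c[:,2:3]); q=q*(1+float(s["k1"])*(q**2).sum(1,keepdims=True))
    return q*[s["fx"],s["fy"]]+[s["cx"],s["cy"]]
def load(f): 
    d=np.load(f); return {k:d[k] for k in d.files}
E
python3 - <<'E'
from h import *
s=load("top0.npz"); i=s["image"]
c=cv2.resize(i[190:310,100:500],None,fx=2,fy=2,interpolation=cv2.INTER_CUBIC)
t=load("scene0.npz")["image"][170:360,180:500]
t=cv2.resize(t,(560,332),interpolation=cv2.INTER_CUBIC)
o=np.zeros((580,800,3),np.uint8); o[:240]=c; o[244:576,:560]=t
cv2.imwrite("pics/c1.png",o)
for n,uv,z in [("short",(178,249),.045),("mid",(228,254),.045),("long",(450,262),.045),("bed",(320,243),.024),("L",(263,250),.03),("R",(376,234),.04)]: print(n,on(s,uv,z).round(3))
E
```

```text
short [[0.49  0.369 0.045]]
mid [[0.472 0.246 0.045]]
long [[ 0.428 -0.292  0.045]]
bed [[0.494 0.021 0.024]]
L [[0.482 0.162 0.03 ]]
R [[ 0.507 -0.116  0.04 ]]
```

View pics/c1.png

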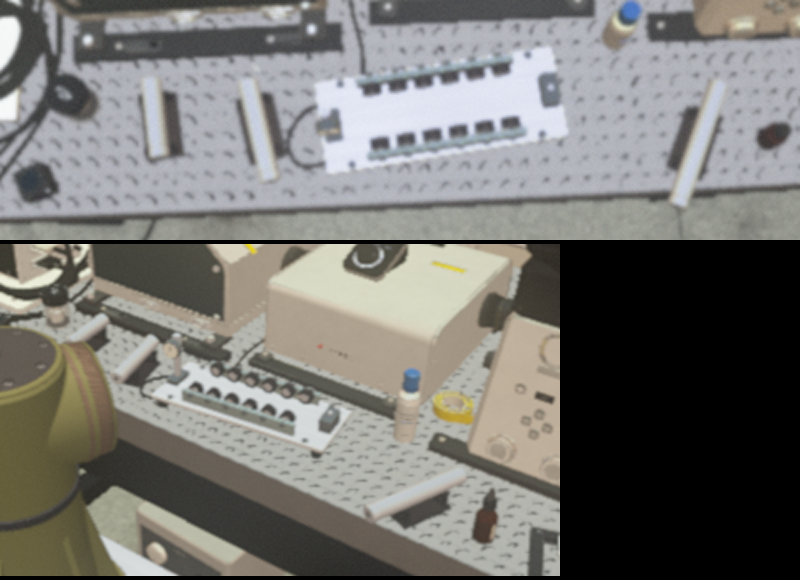

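The gauge is at the left (world +y) end of the bed, next to the middle post. The low block is at the right end. The canister is at top-image (133,238), left of the short post. Next I'll get coarse poses and the wrist camera offset.

```bash
python3 - <<'E'
from h import *
from workcell import get_obs, snapshot
s=load("top0.npz")
for n,a,b in [("short",(175,230),(180,268.5)),("mid",(222.5,231),(234,279)),("long",(459,231),(440,291.5))]:
    P=on(s,[a,b],.04); print(n,P.mean(0).round(3),np.linalg.norm(P[0]-P[1]).round(3),np.degrees(np.arctan2(*(P[0]-P[1])[[1,0]])).round(1))
P=on(s,[(263,250),(376,234)],.03); d=P[0]-P[1]; print("bed",P.mean(0),np.degrees(np.arctan2(-d[0],d[1])))
print("can",on(s,(135,238),.05),"oil",on(s,(487,257),.05),"spray",on(s,(410,207),.06))
w=snapshot("wrist"); o=get_obs(); R=o["ee_rot"]; T=w["T"]
print("cam in tool",(R.T@(T[:3,3]-o["tool_pos"])).round(4)); print((R.T@T[:3,:3]).round(3),w["fx"],w["cx"],w["cy"],w["k1"])
E
```

```text
short [0.491 0.372 0.04 ] 0.098 8.0
mid [0.472 0.246 0.04 ] 0.123 12.7
long [ 0.432 -0.292  0.04 ] 0.159 -22.8
bed [0.49544581 0.02208421 0.03      ] 5.649116432272463
can [[0.52166056 0.47646571 0.05      ]] oil [[ 0.43530497 -0.3834557   0.05      ]] spray [[ 0.56640376 -0.20204837  0.06      ]]
cam in tool [ 0.0827  0.0004 -0.1229]
[[ 0.001  0.947  0.321]
 [ 1.    -0.001  0.   ]
 [ 0.     0.321 -0.947]] 418.07727883443783 321.8702238911861 233.45030724550887 -0.06950034359635504
```

>>> play_rows(
  motion=[
    [[-3,-1.4,0.3],[0,0,-6]],
    [[-8,-3.7,0.8],[0,0,-12]],
    [[-13.5,-6.2,1.4],[0,0,-18]],
    [[-19,-8.8,2],[0,0,-24]],
    [[-24,-11,2.5],[0,0,-30]],
    [[-27.5,-12.7,2.9],[0,0,-33]],
    [[-28.6,-13.2,3],[0,0,-33.4]],
    [[-28.6,-13.2,3],[0,0,-33.4]],
  ],
  grip=1,
  force=40,
)

```text
time_s: 1.15
tool_pos: [0.4593, 0.2997, 0.2201]
ee_rot: [[-0.991, -0.137, -0.001], [-0.137, 0.991, 0.0], [0.001, 0.0, -1.0]]
contact_force: [-0.3, 0.9, 0.6]
gripper_width: 0.0856
grip_force: 0.0
```

```bash
cat >> h.py <<'E'
from scipy.spatial.transform import Rotation as Ro
def getcmd():
    d=np.load("cmd.npz"); return d["p"],d["R"]
def adv(shift,turn):   # apply the last row (cm, deg) to the commanded pose
    p,R=getcmd(); np.savez("cmd.npz",p=p+R@(np.array(shift)/100),R=R@Ro.from_rotvec(np.radians(turn)).as_matrix())
def goal(p,th):  # shift/turn to reach world p with bar direction th deg
    p0,R0=getcmd(); c,s=np.cos(np.radians(th)),np.sin(np.radians(th))
    R=np.array([[-c,-s,0],[-s,c,0],[0,0,-1]])
    return (R0.T@(np.array(p)-p0)*100).round(2),np.degrees(Ro.from_matrix(R0.T@R).as_rotvec()).round(1)
E
python3 - <<'E'
from h import *
from workcell import get_obs, snapshot
p0=np.array([.258,.542,.25]); a=np.radians(64.572)
np.savez("cmd.npz",p=p0,R=np.array([[-.9031,.4294,0],[.4294,.9031,0],[0,0,-1]]))
adv([-28.6,-13.2,3],[0,0,-33.4])
o=get_obs(); p,R=getcmd(); print(p,o["tool_pos"],R.round(3)[:2],o["ee_rot"].round(3))
w=snapshot("wrist"); np.savez("w1.npz",**w); cv2.imwrite("pics/w1.png",w["image"])
E
```

```text
[0.4596058 0.2999824 0.22     ] [0.45926905 0.29968315 0.22012837] [[-0.99  -0.139  0.   ]
 [-0.139  0.99   0.   ]] [[-0.991 -0.137 -0.001]
 [-0.137  0.991  0.   ]
 [ 0.001  0.    -1.   ]]
```

View pics/w1.png

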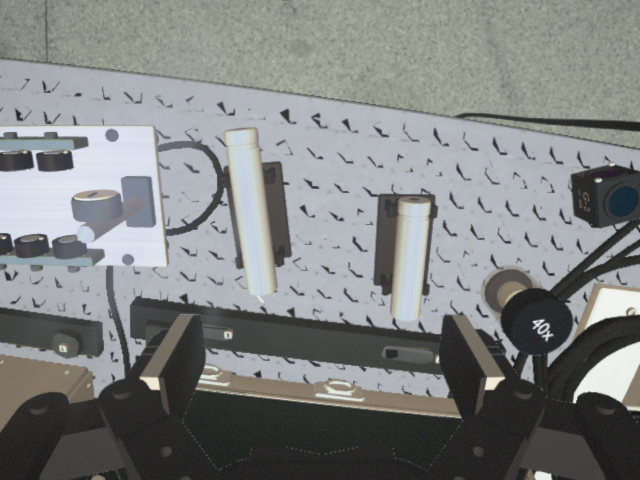

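Wrist view: the middle post runs from about (242,132) to (262,293) and the short one from about (415,200) to (405,318). The gauge dial and pillar are at about (95,210), and the canister lid is at (537,322). Next I'll mask the two posts.

```bash
cat >> h.py <<'E'
def post(s,roi,dbg=None,z=.032,thr=150):
    x0,y0,x1,y1=roi; im=s["image"][y0:y1,x0:x1].astype(int)
    m=((im[...,2]>=im[...,0]-8)&(im.min(2)>thr)).astype(np.uint8)*255
    m=cv2.morphologyEx(m,cv2.MORPH_CLOSE,np.ones((7,7))); m=cv2.morphologyEx(m,cv2.MORPH_OPEN,np.ones((5,5)))
    c=max(cv2.findContours(m,cv2.RETR_EXTERNAL,cv2.CHAIN_APPROX_NONE)[0],key=cv2.contourArea)+[x0,y0]
    r=cv2.minAreaRect(c); b=cv2.boxPoints(r)
    if dbg is not None: cv2.drawContours(dbg,[c],-1,(0,0,255),1)
    e=np.array([(b[i]+b[(i+1)%4])/2 for i in range(4)]); L=[np.linalg.norm(b[i]-b[(i+1)%4]) for i in range(4)]
    k=int(np.argmin(L)); A=e[[k,(k+2)%4]]; A=A[np.argsort(A[:,1])]
    n=on(s,A[0],z-.009)[0]; f=on(s,A[1],z+.0125)[0]
    P=on(s,A,z); d=P[1]-P[0]
    return (n+f)[:2]/2,np.linalg.norm((f-n)[:2]),np.degrees(np.arctan2(d[1],d[0])),A.round(1).tolist(),min(L)
E
python3 - <<'E'
from h import *
s=load("w1.npz"); d=s["image"].copy()
print(post(s,(205,110,290,305),d)); print(post(s,(370,180,450,330),d))
cv2.imwrite("pics/d1.png",cv2.resize(d[90:350,0:460],None,fx=1.7,fy=1.7))
E
```

```text
(array([0.47113177, 0.25509292]), np.float64(0.13065101524628736), np.float64(14.075999635936313), [[248.1999969482422, 125.69999694824219], [275.0, 294.79998779296875]], np.float32(17.922504))
(array([0.49630623, 0.3688881 ]), np.float64(0.09179357995639333), np.float64(5.23967317219264), [[407.20001220703125, 202.89999389648438], [393.70001220703125, 318.3999938964844]], np.float32(11.675627))
```

View pics/d1.png

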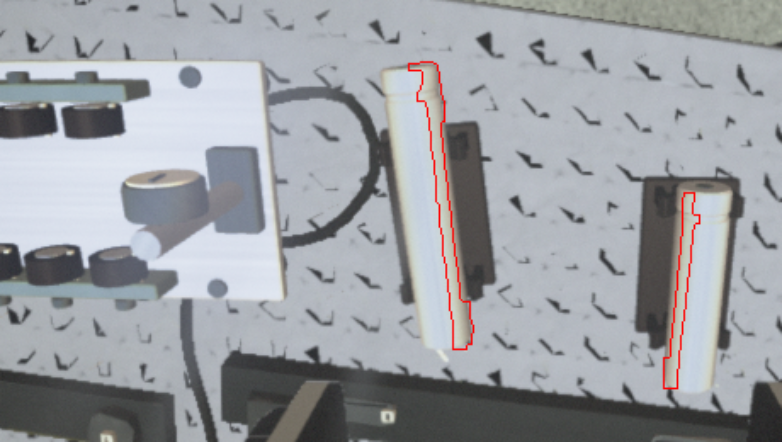

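The colour mask fails on the shiny bars, so I'll use edge corners from this zoom instead. Middle post corners: (226,132), (257,128), (250,294), (277,293). Short post corners: (399,200), (431,200), (391,317), (420,319). Next I'll view the bed from above.

```bash
cat >> h.py <<'E'
def quad(s,nl,nr,fl,fr,z=.032):
    A=np.array([np.add(nl,nr)/2,np.add(fl,fr)/2]); P=on(s,A,z); d=P[1]-P[0]
    n=on(s,A[0],z-.007)[0]; f=on(s,A[1],z+.0125)[0]
    return ((n+f)/2)[:2].round(4),np.linalg.norm((f-n)[:2]).round(4),np.degrees(np.arctan2(d[1],d[0])).round(2)
E
python3 - <<'E'
from h import *
s=load("w1.npz")
print("mid",quad(s,(225.9,131.8),(257,127.6),(250,294),(277,293)))
print("short",quad(s,(399.4,200),(430.6,200),(390.6,317),(420,319.4)))
print(goal([.45,.02,.22],5.6))
E
```

```text
mid (array([0.4729, 0.2482]), np.float64(0.1263), np.float64(12.36))
short (array([0.4938, 0.3761]), np.float64(0.0942), np.float64(7.53))
(array([  4.83, -27.59,   0.  ]), array([0. , 0. , 2.4]))
```

>>> play_rows(
  motion=[
    [[0.5,-3,0],[0,0,0.4]],
    [[1.4,-8,0],[0,0,0.8]],
    [[2.4,-13.5,0],[0,0,1.2]],
    [[3.4,-19,0],[0,0,1.6]],
    [[4.2,-24,0],[0,0,2]],
    [[4.7,-27,0],[0,0,2.4]],
    [[4.8,-27.6,0],[0,0,2.4]],
    [[4.8,-27.6,0],[0,0,2.4]],
  ],
)

```text
time_s: 2.2
tool_pos: [0.4501, 0.0209, 0.2205]
ee_rot: [[-0.995, -0.098, 0.0], [-0.098, 0.995, 0.001], [-0.0, 0.001, -1.0]]
contact_force: [-0.7, 0.3, -0.1]
gripper_width: 0.0852
grip_force: 0.0
```

```bash
python3 - <<'E'
from h import *
from workcell import get_obs, snapshot
adv([4.8,-27.6,0],[0,0,2.4])
print(getcmd()[0],get_obs()["tool_pos"])
w=snapshot("wrist"); np.savez("w2.npz",**w); cv2.imwrite("pics/w2.png",w["image"])
print(goal([.41,-.26,.22],-20))
E
```

```text
[0.45033899 0.01999654 0.22      ] [0.45007135 0.0209355  0.22045979]
(array([  6.73, -27.48,   0.  ]), array([ 0. ,  0. , 25.6]))
```

View pics/w2.png

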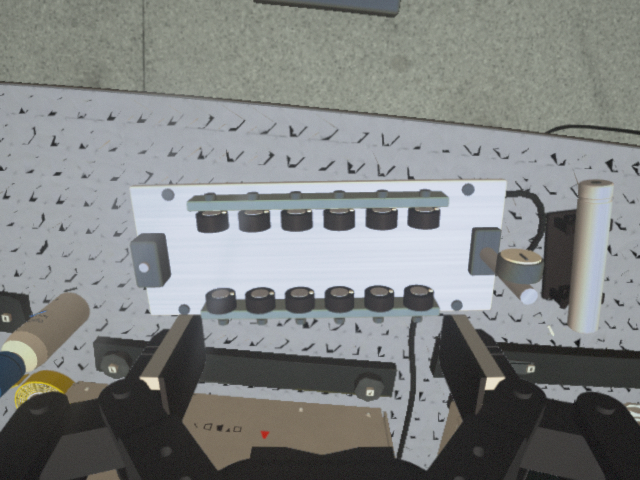

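Bed view: the plate corners are at about (132,185), (508,180), (491,311) and (150,316), the gauge is on the right (+y) and the block on the left. Next I'll fit the plate and move to view the long post.

>>> play_rows(
  motion=[
    [[0.7,-3,0],[0,0,3.5]],
    [[2,-8,0],[0,0,8]],
    [[3.3,-13.5,0],[0,0,13]],
    [[4.7,-19,0],[0,0,18]],
    [[6,-24,0],[0,0,23]],
    [[6.6,-27,0],[0,0,25.6]],
    [[6.7,-27.5,0],[0,0,25.6]],
    [[6.7,-27.5,0],[0,0,25.6]],
  ],
)

```text
time_s: 3.25
tool_pos: [0.4105, -0.2592, 0.2201]
ee_rot: [[-0.94, 0.341, -0.0], [0.341, 0.94, 0.001], [0.001, 0.001, -1.0]]
contact_force: [-0.7, 0.3, -0.2]
gripper_width: 0.0854
grip_force: 0.0
```

```bash
python3 - <<'E'
from h import *
from workcell import get_obs, snapshot
adv([6.7,-27.5,0],[0,0,25.6])
print(getcmd()[0],get_obs()["tool_pos"])
w=snapshot("wrist"); np.savez("w3.npz",**w); cv2.imwrite("pics/w3.png",w["image"])
s=load("w2.npz"); im=s["image"][160:330,115:525]
m=(im.min(2)>185).astype(np.uint8)*255
m=cv2.morphologyEx(m,cv2.MORPH_OPEN,np.ones((5,5)))
c=max(cv2.findContours(m,cv2.RETR_EXTERNAL,cv2.CHAIN_APPROX_NONE)[0],key=cv2.contourArea)[:,0]+[115,160]
h=cv2.convexHull(c)[:,0]; P=on(s,h,.024)[:,:2]*1000
r=cv2.minAreaRect(P.astype(np.float32)); print(r, cv2.boundingRect(c.reshape(-1,1,2)))
Q=on(s,[(132,185),(508,180),(491,311),(150,316)],.024)[:,:2]; print(Q.round(4).tolist(),Q.mean(0),[np.linalg.norm(Q[i]-Q[(i+1)%4]).round(4) for i in range(4)])
for a,b in((0,1),(3,2),(0,3),(1,2)):
    d=Q[b]-Q[a]; print(np.degrees(np.arctan2(d[1],d[0])).round(2))
E
```

```text
[ 0.41034862 -0.26020461  0.22      ] [ 0.41047792 -0.25915827  0.22010042]
((491.33551025390625, 22.811431884765625), (114.50212860107422, 297.9366149902344), 6.489105701446533) (130, 181, 377, 134)
[[0.4505, -0.1289], [0.4175, 0.1651], [0.5327, 0.1783], [0.567, -0.1187]] [0.49192211 0.02396986] [np.float64(0.2958), np.float64(0.116), np.float64(0.299), np.float64(0.1169)]
96.41
96.57
4.97
6.55
```

View pics/w3.png

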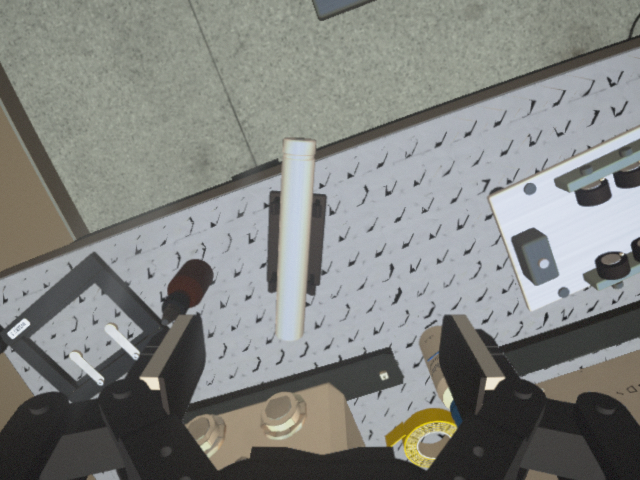

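Long view: near end corners at about (284,141)/(316,140), far end at (276,337)/(304,341). The amber bottle is at (190,285) and the spray bottle at (435,360).

```bash
python3 - <<'E'
from h import *
s=load("w3.npz"); q=quad(s,(284,141),(316,140),(276,337),(304,341)); print("long",q)
im=s["image"]; g=cv2.cvtColor(im,cv2.COLOR_BGR2GRAY).astype(int)
for r in (160,210,260,310): # bar edges: strongest gradients
    d=np.abs(g[r,255:335][3:]-g[r,255:335][:-3]); print(r,[int(255+i+1.5) for i in np.argsort(-d)[:6]])
print(on(s,[(190,285)],.05),"up",goal([*q[0],.1],q[2]))
t=np.radians(6.49); B=np.array([.4913,.0228]); R=np.array([[np.cos(t),-np.sin(t)],[np.sin(t),np.cos(t)]])
w=load("w2.npz")
for y in (-80,80):
  for x in (-34,34): print(x,y,px(w,[*(B+R@[x/1000,y/1000]),.054]).round(1), px(load("w3.npz"),[*(B+R@[x/1000,y/1000]),.054]).round(1))
for y in (-64,0,64): print(y,(B+R@[0,y/1000]).round(4))
E
```

```text
long (array([ 0.4329, -0.2894]), np.float64(0.1597), np.float64(-23.8))
160 [278, 277, 271, 272, 270, 276]
210 [268, 325, 328, 310, 311, 279]
260 [266, 321, 265, 277, 322, 307]
310 [305, 302, 301, 265, 304, 262]
[[ 0.43132737 -0.37536122  0.05      ]] up (array([-3.12, -1.97, 12.  ]), array([0. , 0. , 3.8]))
-34 -80 [[207.8 223.8]] [[602.2 194.3]]
34 -80 [[216.9 306.7]] [[621.9 270.4]]
-34 80 [[427.5 220.7]] [[790.6 104.3]]
34 80 [[421.5 304. ]] [[799.5 185.1]]
-64 [ 0.4985 -0.0408]
0 [0.4913 0.0228]
64 [0.4841 0.0864]
```

>>> play_rows(
  motion=[
    [[-1.5,-1,3],[0,0,2]],
    [[-3.1,-2.05,7],[0,0,3.6]],
    [[-3.1,-2.05,11],[0,0,3.6]],
    [[-3.1,-2.05,14],[0,0,3.6]],
    [[-3.1,-2.05,16.5],[0,0,3.6]],
    [[-3.1,-2.05,18],[0,0,3.6]],
    [[-3.1,-2.05,18.8],[0,0,3.6]],
    [[-3.1,-2.05,18.8],[0,0,3.6]],
  ],
  grip=0.7,
)

```text
time_s: 4.3
tool_pos: [0.4323, -0.2899, 0.0324]
ee_rot: [[-0.916, 0.4, -0.0], [0.4, 0.916, 0.0], [0.0, 0.0, -1.0]]
contact_force: [0.0, -0.2, 0.1]
gripper_width: 0.0599
grip_force: 0.0
```

>>> play_rows(
  motion=[
    [[0,0,0],[0,0,0]],
    [[0,0,0],[0,0,0]],
    [[0,0,0],[0,0,0]],
    [[0,0,0],[0,0,0]],
    [[0,0,0],[0,0,0]],
    [[0,0,0],[0,0,0]],
  ],
  grip=0,
  force=40,
)

```text
time_s: 5.05
tool_pos: [0.4326, -0.2909, 0.0332]
ee_rot: [[-0.916, 0.401, 0.001], [0.401, 0.916, -0.001], [-0.002, -0.001, -1.0]]
contact_force: [-2.0, -0.9, 5.7]
gripper_width: 0.0238
grip_force: 39.0
```

>>> play_rows(
  motion=[
    [[0,0,-0.4],[0,0,0]],
    [[0,0,-1.5],[0,0,0]],
    [[0,0,-3.5],[0,0,0]],
    [[0,0,-6],[0,0,0]],
    [[0,0,-9],[0,0,0]],
    [[0,0,-12],[0,0,0]],
    [[0,0,-13.5],[0,0,0]],
    [[0,0,-14],[0,0,0]],
  ],
)

```text
time_s: 6.05
tool_pos: [0.4324, -0.2903, 0.173]
ee_rot: [[-0.916, 0.401, 0.001], [0.401, 0.916, -0.001], [-0.001, -0.0, -1.0]]
contact_force: [0.8, 0.1, -3.2]
gripper_width: 0.0237
grip_force: 39.5
```

```bash
python3 - <<'E'
from h import *
from workcell import get_obs, snapshot
adv([-3.1,-2.05,18.8],[0,0,3.6]); adv([0,0,-14],[0,0,0])
o=get_obs();print(getcmd()[0],o["tool_pos"],o["contact_force"],o["ft_torque"],o["gripper_width"])
w=snapshot("wrist"); np.savez("w4.npz",**w); cv2.imwrite("pics/w4.png",w["image"])
print(goal([.4841,.0864,.17],6.5))
E
```

```text
[ 0.43245183 -0.29008206  0.172     ] [ 0.43236697 -0.29032801  0.17300619] [ 0.75915172  0.0921675  -3.20236652] [-0.00697215  0.06484629  0.03728005] 0.023706209602720896
(array([10.36, 36.56,  0.2 ]), array([  0. ,   0. , -30.1]))
```

View pics/w4.png

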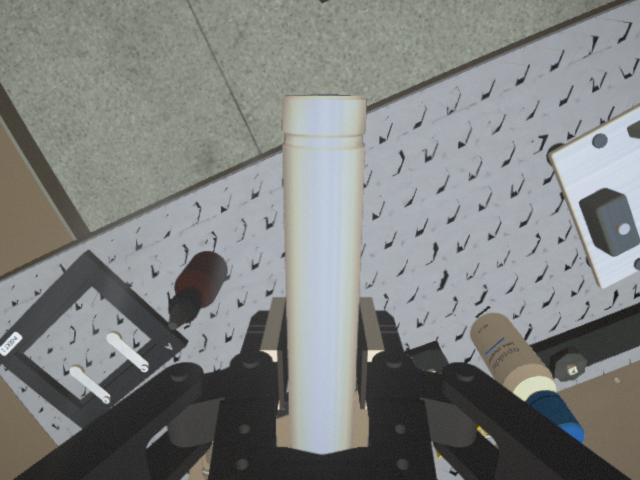

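The post is held straight; its near end is at row 96, columns 284–367.

```bash
python3 - <<'E'
from h import *
s=load("w4.npz"); p,R=getcmd(); p[2]=.173
for z in (.1855,.173,.1605): print(((on(s,[(325,96),(323,420)],z)-p)@R*1000).round(1).tolist())
# edges -> angle
print(((on(s,[(284,130),(366,130),(288,400),(361,400)],.173)-p)@R*1000).round(1).tolist())
E
```

```text
[[81.8, 0.9, -12.5], [-20.8, 0.6, -12.5]]
[[81.7, 1.0, 0.0], [-32.5, 0.6, 0.0]]
[[81.6, 1.1, 12.5], [-44.3, 0.7, 12.5]]
[[72.3, -10.8, 0.0], [72.3, 12.8, 0.0], [-23.2, -12.1, 0.0], [-23.2, 14.5, 0.0]]
```

>>> play_rows(
  motion=[
    [[0.15,0.5,0],[0,0,-0.5]],
    [[0.5,1.8,0],[0,0,-2]],
    [[1.1,3.9,0],[0,0,-4]],
    [[1.9,6.6,0],[0,0,-6]],
    [[2.7,9.5,0],[0,0,-8]],
    [[3.5,12.4,0],[0,0,-10.5]],
    [[4.4,15.3,0],[0,0,-13]],
    [[5.2,18.25,0],[0,0,-15]],
  ],
)

```text
time_s: 7.1
tool_pos: [0.4569, -0.1002, 0.1716]
ee_rot: [[-0.989, 0.147, -0.001], [0.147, 0.989, 0.001], [0.001, 0.0, -1.0]]
contact_force: [0.1, 0.6, -2.1]
gripper_width: 0.0235
grip_force: 39.5
```

>>> play_rows(
  motion=[
    [[0,3,0],[0,0,-2.5]],
    [[0.1,6,0],[0,0,-5]],
    [[0.1,9,0],[0,0,-7.5]],
    [[0.2,12,0],[0,0,-10]],
    [[0.2,14.8,0],[0,0,-12]],
    [[0.2,17,0],[0,0,-14]],
    [[0.2,18.4,0],[0,0,-15]],
    [[0.25,18.9,0],[0,0,-15]],
  ],
)

```text
time_s: 8.1
tool_pos: [0.483, 0.0859, 0.1719]
ee_rot: [[-0.994, -0.112, -0.001], [-0.112, 0.994, -0.0], [0.001, -0.0, -1.0]]
contact_force: [-0.1, -0.2, -3.5]
gripper_width: 0.0237
grip_force: 39.5
```

```bash
python3 - <<'E'
from h import *
from workcell import get_obs, snapshot
adv([5.2,18.25,0],[0,0,-15]); adv([.25,18.9,0],[0,0,-15])
o=get_obs();print(o["time_s"],getcmd()[0],o["tool_pos"],o["contact_force"],o["ee_rot"].round(4).tolist())
print(goal([.4841-.0008,.0857,.0605],6.5))
E
```

```text
8.1 [0.48384976 0.08518947 0.172     ] [0.48304812 0.08586114 0.17191265] [-0.08237437 -0.20089604 -3.53525269] [[-0.9937, -0.1123, -0.0008], [-0.1123, 0.9937, -0.0002], [0.0008, -0.0001, -1.0]]
(array([ 0.05,  0.06, 11.15]), array([ 0. ,  0. , -0.1]))
```

>>> play_rows(
  motion=[
    [[0,0.05,0.7],[0,0,0]],
    [[0,0.05,2.5],[0,0,0]],
    [[0,0.05,5],[0,0,0]],
    [[0,0.05,7.5],[0,0,0]],
    [[0,0.05,9.3],[0,0,0]],
    [[0,0.05,10.3],[0,0,0]],
    [[0,0.05,10.75],[0,0,0]],
    [[0,0.05,10.8],[0,0,0]],
  ],
)

```text
time_s: 9.1
tool_pos: [0.4836, 0.0854, 0.0644]
ee_rot: [[-0.994, -0.111, 0.0], [-0.111, 0.994, -0.0], [-0.0, -0.0, -1.0]]
contact_force: [0.1, -0.2, -3.2]
gripper_width: 0.0239
grip_force: 39.6
```

>>> play_rows(
  motion=[
    [[0,0,0.05],[0,0,0]],
    [[0,0,0.1],[0,0,0]],
    [[0,0,0.15],[0,0,0]],
    [[0,0,0.2],[0,0,0]],
    [[0,0,0.2],[0,0,0]],
  ],
)

```text
time_s: 9.72
tool_pos: [0.4835, 0.0857, 0.0623]
ee_rot: [[-0.994, -0.111, 0.0], [-0.111, 0.994, 0.0], [-0.0, 0.0, -1.0]]
contact_force: [0.0, 0.2, -2.4]
gripper_width: 0.0239
grip_force: 39.5
```

Lower in 0.5 mm steps until the force shows contact.

>>> play_rows(
  motion=[
    [[0,0,0.05],[0,0,0]],
    [[0,0,0.05],[0,0,0]],
    [[0,0,0.1],[0,0,0]],
    [[0,0,0.1],[0,0,0]],
  ],
)

```text
time_s: 10.22
tool_pos: [0.4835, 0.0858, 0.0618]
ee_rot: [[-0.994, -0.111, 0.0], [-0.111, 0.994, 0.001], [-0.0, 0.001, -1.0]]
contact_force: [-1.8, 1.4, 4.8]
gripper_width: 0.0235
grip_force: 40.4
```

```bash
python3 - <<'E'
from workcell import get_obs,snapshot
for i in range(6):
    o=get_obs(); print(o["time_s"],o["contact_force"].round(2),o["ft_torque"].round(3),o["tool_pos"].round(4)); snapshot("top") if i<3 else 0
E
```

```text
10.225 [-1.84  1.37  4.82] [0.309 0.456 0.223] [0.4835 0.0858 0.0618]
10.275 [-2.16  1.23  5.48] [0.264 0.481 0.213] [0.4836 0.0858 0.0618]
10.325 [-3.02  1.91  5.87] [0.301 0.555 0.221] [0.4835 0.0858 0.0618]
10.375 [-2.89  0.85  5.16] [0.24  0.479 0.185] [0.4835 0.0858 0.0618]
10.375 [-2.89  0.85  5.16] [0.24  0.479 0.185] [0.4835 0.0858 0.0618]
10.375 [-2.89  0.85  5.16] [0.24  0.479 0.185] [0.4835 0.0858 0.0618]
```

>>> play_rows(
  motion=[
    [[0,0.04,0],[0,0,0]],
    [[0,0.08,0],[0,0,0]],
    [[0,0.08,0],[0,0,0]],
  ],
)

```text
time_s: 10.75
tool_pos: [0.4836, 0.086, 0.0618]
ee_rot: [[-0.994, -0.111, 0.001], [-0.111, 0.994, -0.001], [-0.0, -0.001, -1.0]]
contact_force: [-2.3, -1.3, 6.5]
gripper_width: 0.0239
grip_force: 40.4
```

```bash
python3 - <<'E'
from workcell import get_obs,snapshot
for i in range(4):
    o=get_obs(); print(o["time_s"],o["contact_force"].round(2),o["ft_torque"].round(3),o["tool_pos"].round(4)); w=snapshot("scene") if i<3 else 0
E
```

```text
10.75 [-2.3  -1.29  6.54] [-0.22   0.482  0.196] [0.4836 0.086  0.0618]
10.8 [-2.19 -1.15  5.24] [-0.181  0.429  0.221] [0.4835 0.086  0.0618]
10.85 [-2.81 -1.36  4.95] [-0.148  0.477  0.229] [0.4835 0.086  0.0618]
10.9 [-2.07 -1.64  5.83] [-0.199  0.457  0.219] [0.4836 0.086  0.0618]
```

>>> play_rows(
  motion=[
    [[0,-0.04,0],[0,0,0]],
    [[0,-0.04,0],[0,0,0]],
  ],
  force=20,
)

```text
time_s: 11.15
tool_pos: [0.4836, 0.0859, 0.0618]
ee_rot: [[-0.994, -0.111, 0.0], [-0.111, 0.994, -0.0], [-0.0, -0.0, -1.0]]
contact_force: [-2.7, 0.8, 5.7]
gripper_width: 0.0236
grip_force: 40.3
```

>>> play_rows(
  motion=[
    [[0,0,0],[0,0,0]],
    [[0,0,0],[0,0,0]],
    [[0,0,0],[0,0,0]],
    [[0,0,0],[0,0,0]],
  ],
  grip=0.5,
)

```text
time_s: 11.65
tool_pos: [0.4834, 0.0859, 0.0612]
ee_rot: [[-0.994, -0.111, -0.0], [-0.111, 0.994, -0.0], [0.0, -0.0, -1.0]]
contact_force: [0.7, -0.5, 0.3]
gripper_width: 0.0426
grip_force: 0.0
```

>>> play_rows(
  motion=[
    [[0,0,-0.5],[0,0,0]],
    [[0,0,-2],[0,0,0]],
    [[0,0,-5],[0,0,0]],
    [[0,0,-9],[0,0,0]],
    [[0,0,-12],[0,0,0]],
    [[0,0,-13.8],[0,0,0]],
    [[0,0,-14],[0,0,0]],
  ],
)

```text
time_s: 12.52
tool_pos: [0.4846, 0.0862, 0.2036]
ee_rot: [[-0.994, -0.111, 0.004], [-0.111, 0.994, 0.001], [-0.004, 0.0, -1.0]]
contact_force: [-0.1, 0.3, 0.6]
gripper_width: 0.0428
grip_force: 0.0
```

```bash
python3 - <<'E'
from h import *
from workcell import get_obs, snapshot
for a in ([0,.05,10.8],[0,0,.2],[0,0,.1],[0,.08,0],[0,-.04,0],[0,0,-14]): adv(a,[0,0,0])
o=get_obs();print(o["time_s"],getcmd()[0],o["tool_pos"],o["contact_force"])
w=snapshot("wrist"); np.savez("w5.npz",**w); cv2.imwrite("pics/w5.png",w["image"])
print(goal([.4729,.2482,.15],12.4),goal([.4729,.2482,.032],12.4))
E
```

```text
12.525 [0.48374991 0.0860839  0.201     ] [0.48460632 0.08616442 0.20363336] [-0.05569757  0.25548401  0.59196825]
(array([-0.72, 16.23,  5.1 ]), array([ 0.,  0., -6.])) (array([-0.72, 16.23, 16.9 ]), array([ 0.,  0., -6.]))
```

View pics/w5.png

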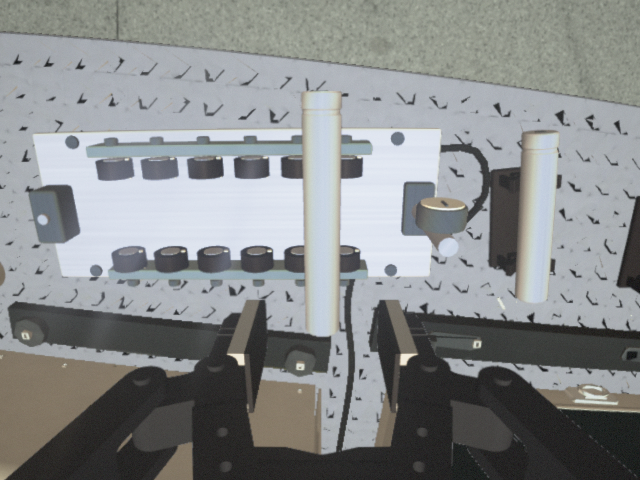

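The long post sits squarely in the gauge-side trough, in columns 303–340. The middle post is at (540,215), with near corners at about (522,134)/(559,132) and far corners at (516,300)/(550,301).

```bash
python3 - <<'E'
from h import *
s=load("w5.npz"); print(quad(s,(522,134),(559,132),(516,300),(550,301)))
print("long placed",quad(s,(302,94),(341,93),(305,334),(340,335),z=.0605))
E
```

```text
(array([0.4731, 0.2465]), np.float64(0.1246), np.float64(13.44))
long placed (array([0.4834, 0.0865]), np.float64(0.1606), np.float64(6.64))
```

>>> play_rows(
  motion=[
    [[0,1,0],[0,0,-0.5]],
    [[-0.1,3.5,0],[0,0,-1.5]],
    [[-0.3,7.5,0],[0,0,-3]],
    [[-0.5,11.5,0.5],[0,0,-4.5]],
    [[-0.7,14.5,2],[0,0,-5.5]],
    [[-0.7,16,4],[0,0,-6]],
    [[-0.7,16.3,6],[0,0,-6]],
    [[-0.7,16.3,7],[0,0,-6]],
  ],
  grip=0.7,
  force=40,
)

```text
time_s: 13.58
tool_pos: [0.4706, 0.2489, 0.1292]
ee_rot: [[-0.976, -0.216, -0.003], [-0.216, 0.976, -0.001], [0.003, -0.001, -1.0]]
contact_force: [-0.2, 0.2, 0.2]
gripper_width: 0.0599
grip_force: 0.0
```

```bash
python3 - <<'E'
from h import *
adv([-.7,16.3,7],[0,0,-6]); print(getcmd()[0],goal([.473,.2472,.032],12.7))
E
```

```text
[0.47262177 0.24885206 0.131     ] (array([-0.  , -0.17,  9.9 ]), array([ 0. ,  0. , -0.3]))
```

>>> play_rows(
  motion=[
    [[0,-0.17,1],[0,0,-0.3]],
    [[0,-0.17,3],[0,0,-0.3]],
    [[0,-0.17,5.5],[0,0,-0.3]],
    [[0,-0.17,8],[0,0,-0.3]],
    [[0,-0.17,9.5],[0,0,-0.3]],
    [[0,-0.17,9.9],[0,0,-0.3]],
    [[0,-0.17,9.9],[0,0,-0.3]],
  ],
)

```text
time_s: 14.45
tool_pos: [0.4729, 0.2471, 0.0326]
ee_rot: [[-0.976, -0.219, 0.0], [-0.219, 0.976, 0.0], [-0.0, 0.0, -1.0]]
contact_force: [0.8, 0.1, 0.8]
gripper_width: 0.0601
grip_force: 0.0
```

>>> play_rows(
  motion=[
    [[0,0,0],[0,0,0]],
    [[0,0,0],[0,0,0]],
    [[0,0,0],[0,0,0]],
    [[0,0,0],[0,0,0]],
    [[0,0,0],[0,0,0]],
    [[0,0,0],[0,0,0]],
  ],
  grip=0,
)

```text
time_s: 15.2
tool_pos: [0.4734, 0.2467, 0.0332]
ee_rot: [[-0.976, -0.219, 0.002], [-0.219, 0.976, -0.001], [-0.001, -0.001, -1.0]]
contact_force: [-0.3, -4.4, 5.7]
gripper_width: 0.0239
grip_force: 39.0
```

>>> play_rows(
  motion=[
    [[0,0,-0.4],[0,0,0]],
    [[0,0,-1.5],[0,0,0]],
    [[0,0,-3.5],[0,0,0]],
    [[0,0,-6],[0,0,0]],
    [[0,0,-9],[0,0,0]],
    [[0,0,-12],[0,0,0]],
    [[0,0,-13.6],[0,0,0]],
    [[0,0,-14],[0,0,0]],
  ],
)

```text
time_s: 16.2
tool_pos: [0.473, 0.2474, 0.1733]
ee_rot: [[-0.976, -0.219, 0.001], [-0.219, 0.976, 0.001], [-0.002, 0.001, -1.0]]
contact_force: [-0.1, 0.1, -2.8]
gripper_width: 0.0238
grip_force: 39.4
```

```bash
python3 - <<'E'
from h import *
from workcell import get_obs, snapshot
adv([0,-.17,9.9],[0,0,-.3]); adv([0,0,-14],[0,0,0])
o=get_obs();p,R=getcmd();print(p,o["tool_pos"],o["contact_force"])
w=snapshot("wrist"); np.savez("w6.npz",**w); cv2.imwrite("pics/w6.png",w["image"])
g=cv2.cvtColor(w["image"],cv2.COLOR_BGR2GRAY).astype(int)
d=g[60:280,312:336].mean(1); k=np.argsort(-np.abs(d[3:]-d[:-3]))[:10]+61; print(k,[np.round((on(w,(325,r),o["tool_pos"][2])[0]-o["tool_pos"])@R*1000,1)[0] for r in k[:5]])
print(d[::8].round())
print(goal([.4913,.0225,.172],6.5))
E
```

```text
[0.47298595 0.24719155 0.172     ] [0.47304975 0.24739    0.17326193] [-0.07652111  0.10620293 -2.75683608]
[162 161 152 163 153 151 157 156 154  77] [np.float64(62.9), np.float64(63.2), np.float64(65.9), np.float64(62.6), np.float64(65.6)]
[147. 148. 146. 170. 170. 167. 172. 172. 172. 164. 153. 141.  76. 195.
 199. 199. 199. 199. 200. 197. 200. 200. 200. 199. 200. 200. 199. 199.]
(array([  3.14, -22.32,   0.  ]), array([0. , 0. , 6.2]))
```

>>> play_rows(
  motion=[
    [[0.1,-0.7,0],[0,0,0.3]],
    [[0.4,-3,0],[0,0,1]],
    [[1,-7,0],[0,0,2]],
    [[1.6,-11.2,0],[0,0,3.2]],
    [[2.2,-15.4,0],[0,0,4.4]],
    [[2.8,-19.3,0],[0,0,5.4]],
    [[3.1,-21.6,0],[0,0,6]],
    [[3.25,-22.3,0],[0,0,6.2]],
  ],
)

```text
time_s: 17.25
tool_pos: [0.4889, 0.0208, 0.1712]
ee_rot: [[-0.994, -0.11, -0.002], [-0.11, 0.994, -0.0], [0.002, 0.0, -1.0]]
contact_force: [0.5, 0.1, -2.2]
gripper_width: 0.0235
grip_force: 39.6
```

>>> play_rows(
  motion=[
    [[0,0,0.7],[0,0,0]],
    [[0,0,2.5],[0,0,0]],
    [[0,0,5],[0,0,0]],
    [[0,0,7.5],[0,0,0]],
    [[0,0,9.3],[0,0,0]],
    [[0,0,10.3],[0,0,0]],
    [[0,0,10.7],[0,0,0]],
    [[0,0,10.8],[0,0,0]],
  ],
)

```text
time_s: 18.25
tool_pos: [0.4901, 0.0227, 0.0645]
ee_rot: [[-0.994, -0.113, 0.0], [-0.113, 0.994, 0.0], [-0.0, 0.0, -1.0]]
contact_force: [-0.6, 1.3, -2.6]
gripper_width: 0.0235
grip_force: 39.6
```

```bash
python3 - <<'E'
from h import *
from workcell import get_obs, snapshot
adv([3.25,-22.3,0],[0,0,6.2]); adv([0,0,10.8],[0,0,0])
o=get_obs();p,R=getcmd();print(p,o["tool_pos"],o["contact_force"],goal([.4903,.0225,.0625],6.5))
E
```

```text
[0.49018952 0.02249627 0.064     ] [0.49006519 0.02266332 0.06445269] [-0.6227452   1.31809883 -2.59573894] (array([-0.01, -0.  ,  0.15]), array([ 0.,  0., -0.]))
```

>>> play_rows(
  motion=[
    [[0,0,0.05],[0,0,0]],
    [[0,0,0.1],[0,0,0]],
    [[0,0,0.15],[0,0,0]],
    [[0,0,0.2],[0,0,0]],
    [[0,0,0.2],[0,0,0]],
  ],
)

```text
time_s: 18.88
tool_pos: [0.4898, 0.0223, 0.0623]
ee_rot: [[-0.994, -0.113, -0.0], [-0.113, 0.994, 0.0], [0.0, 0.0, -1.0]]
contact_force: [0.3, -0.5, -2.6]
gripper_width: 0.0238
grip_force: 39.6
```

>>> play_rows(
  motion=[
    [[0,0,0.05],[0,0,0]],
    [[0,0,0.1],[0,0,0]],
    [[0,0,0.1],[0,0,0]],
    [[0,0,0.1],[0,0,0]],
  ],
)

```text
time_s: 19.38
tool_pos: [0.4899, 0.0223, 0.0617]
ee_rot: [[-0.994, -0.113, 0.0], [-0.113, 0.994, -0.0], [-0.0, -0.0, -1.0]]
contact_force: [-2.7, -1.3, 5.5]
gripper_width: 0.0239
grip_force: 40.4
```

>>> play_rows(
  motion=[
    [[0,-0.03,0],[0,0,0]],
    [[0,-0.03,0],[0,0,0]],
  ],
  force=20,
)

```text
time_s: 19.62
tool_pos: [0.4899, 0.0222, 0.0617]
ee_rot: [[-0.994, -0.113, 0.0], [-0.113, 0.994, 0.0], [-0.0, 0.0, -1.0]]
contact_force: [-2.7, -0.0, 5.8]
gripper_width: 0.0238
grip_force: 40.4
```

>>> play_rows(
  motion=[
    [[0,0,0],[0,0,0]],
    [[0,0,0],[0,0,0]],
    [[0,0,0],[0,0,0]],
    [[0,0,0],[0,0,0]],
  ],
  grip=0.5,
)

```text
time_s: 20.12
tool_pos: [0.4899, 0.0221, 0.0612]
ee_rot: [[-0.994, -0.113, -0.0], [-0.113, 0.994, 0.0], [0.0, 0.0, -1.0]]
contact_force: [0.1, 0.3, -0.9]
gripper_width: 0.0428
grip_force: 0.0
```

>>> play_rows(
  motion=[
    [[0,0,-0.5],[0,0,0]],
    [[0,0,-2],[0,0,0]],
    [[0,0,-5],[0,0,0]],
    [[0,0,-9],[0,0,0]],
    [[0,0,-12],[0,0,0]],
    [[0,0,-13.8],[0,0,0]],
    [[0,0,-14],[0,0,0]],
  ],
)

```text
time_s: 21.0
tool_pos: [0.4911, 0.0221, 0.2036]
ee_rot: [[-0.994, -0.113, 0.004], [-0.113, 0.994, 0.0], [-0.004, -0.0, -1.0]]
contact_force: [0.4, -0.9, 0.3]
gripper_width: 0.0427
grip_force: 0.0
```

```bash
python3 - <<'E'
from h import *
from workcell import get_obs, snapshot
for a in ([0,0,.2],[0,0,.1],[0,-.03,0],[0,0,-14]): adv(a,[0,0,0])
print(getcmd()[0],get_obs()["tool_pos"])
w=snapshot("wrist"); np.savez("w7.npz",**w); cv2.imwrite("pics/w7.png",w["image"])
print(px(w,[[.49,.0222,.073],[.484,.086,.073],[.494,.376,.032]]).round())
print(goal([.494,.375,.14],7.6))
E
```

```text
[0.49022333 0.02219819 0.201     ] [0.49106901 0.02211804 0.20363207]
[[322. 226.]
 [422. 228.]
 [742. 261.]]
(array([-4.35, 35.01,  6.1 ]), array([ 0. ,  0. , -1.1]))
```

>>> play_rows(
  motion=[
    [[-0.1,1,0],[0,0,0]],
    [[-0.5,4,0],[0,0,0]],
    [[-1.1,9,0],[0,0,0]],
    [[-1.8,14.5,0],[0,0,-0.5]],
    [[-2.5,20,0],[0,0,-1.1]],
    [[-3.2,25.5,0],[0,0,-1.1]],
    [[-3.8,30.5,0],[0,0,-1.1]],
    [[-4.3,34,0.5],[0,0,-1.1]],
  ],
  grip=0.7,
  force=40,
)

```text
time_s: 22.05
tool_pos: [0.4931, 0.3675, 0.1951]
ee_rot: [[-0.991, -0.134, -0.001], [-0.134, 0.991, -0.0], [0.001, -0.0, -1.0]]
contact_force: [1.4, -1.2, -0.9]
gripper_width: 0.0594
grip_force: 0.0
```

>>> play_rows(
  motion=[
    [[0,1,0],[0,0,0]],
    [[0,1,0.5],[0,0,0]],
  ],
)

```text
time_s: 22.3
tool_pos: [0.4923, 0.3749, 0.1905]
ee_rot: [[-0.991, -0.133, -0.001], [-0.133, 0.991, -0.001], [0.001, -0.001, -1.0]]
contact_force: [-0.2, -0.1, -0.4]
gripper_width: 0.0599
grip_force: 0.0
```

```bash
python3 - <<'E'
from h import *
from workcell import get_obs, snapshot
adv([-4.3,34,.5],[0,0,-1.1]); adv([0,1,.5],[0,0,0])
o=get_obs(); print(o["time_s"],getcmd()[0],o["tool_pos"])
w=snapshot("wrist"); np.savez("w8.npz",**w)
print(px(w,[[.494,.375,.032]]).round())
d=w["image"].copy(); cv2.imwrite("pics/w8.png",d[60:400,200:440].repeat(2,0)[:600].repeat(2,1))
print(goal([.494,.375,.032],7.6))
E
```

```text
22.3 [0.49331888 0.37478636 0.191     ] [0.49229066 0.37489799 0.19050385]
[[321. 218.]]
(array([-7.00e-02,  1.00e-02,  1.59e+01]), array([ 0.,  0., -0.]))
```

View pics/w8.png

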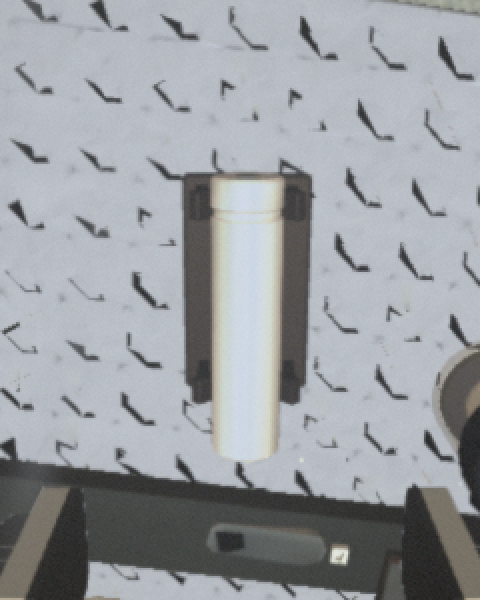

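The short post is centred at about column 323, from row 148 to row 289, and the rest supports leave room for the fingers.

```bash
python3 - <<'E'
from h import *
w=load("w8.npz"); q=quad(w,(306,148.5),(342,148.5),(306,289),(339.5,289)); print(q, goal([q[0][0],q[0][1]-.0006,.032],q[2]))
E
```

```text
(array([0.4944, 0.3764]), np.float64(0.0965), np.float64(7.25)) (array([-0.12,  0.09, 15.9 ]), array([0. , 0. , 0.3]))
```

>>> play_rows(
  motion=[
    [[-0.12,0.09,1.5],[0,0,0.3]],
    [[-0.12,0.09,4.5],[0,0,0.3]],
    [[-0.12,0.09,8],[0,0,0.3]],
    [[-0.12,0.09,11.5],[0,0,0.3]],
    [[-0.12,0.09,14],[0,0,0.3]],
    [[-0.12,0.09,15.4],[0,0,0.3]],
    [[-0.12,0.09,15.9],[0,0,0.3]],
    [[-0.12,0.09,15.9],[0,0,0.3]],
  ],
)

```text
time_s: 23.35
tool_pos: [0.4944, 0.3757, 0.0327]
ee_rot: [[-0.992, -0.126, 0.0], [-0.126, 0.992, 0.0], [-0.0, 0.0, -1.0]]
contact_force: [0.1, 0.5, 0.7]
gripper_width: 0.0596
grip_force: 0.0
```

>>> play_rows(
  motion=[
    [[0,0,0],[0,0,0]],
    [[0,0,0],[0,0,0]],
    [[0,0,0],[0,0,0]],
    [[0,0,0],[0,0,0]],
    [[0,0,0],[0,0,0]],
    [[0,0,0],[0,0,0]],
  ],
  grip=0,
)

```text
time_s: 24.1
tool_pos: [0.4946, 0.3758, 0.0333]
ee_rot: [[-0.992, -0.126, 0.001], [-0.126, 0.992, 0.0], [-0.001, 0.0, -1.0]]
contact_force: [-0.1, -1.4, 6.4]
gripper_width: 0.0238
grip_force: 39.1
```

>>> play_rows(
  motion=[
    [[0,0,-0.4],[0,0,0]],
    [[0,0,-1.5],[0,0,0]],
    [[0,0,-3.5],[0,0,0]],
    [[0,0,-6],[0,0,0]],
    [[0,0,-9],[0,0,0]],
    [[0,0,-12],[0,0,0]],
    [[0,0,-13.6],[0,0,0]],
    [[0,0,-14],[0,0,0]],
  ],
)

```text
time_s: 25.1
tool_pos: [0.4944, 0.3761, 0.1734]
ee_rot: [[-0.992, -0.127, 0.001], [-0.127, 0.992, 0.001], [-0.001, 0.001, -1.0]]
contact_force: [-0.1, 0.1, -1.5]
gripper_width: 0.0238
grip_force: 39.4
```

```bash
python3 - <<'E'
from h import *
from workcell import get_obs, snapshot
adv([-.12,.09,15.9],[0,0,.3]); adv([0,0,-14],[0,0,0])
o=get_obs();p,R=getcmd();print(p,o["tool_pos"],o["contact_force"])
w=snapshot("wrist"); np.savez("w9.npz",**w)
g=cv2.cvtColor(w["image"],cv2.COLOR_BGR2GRAY).astype(int)
d=g[60:300,312:336].mean(1); print(d[::6].round())
k=np.argsort(-np.abs(d[3:]-d[:-3]))[:8]+61; print(k,[((on(w,(325,r),o["tool_pos"][2]+dz)[0]-o["tool_pos"])@R*1000).round(1)[0] for r in k[:4] for dz in (0,.0125)])
t=np.radians(6.5); print(goal([.4984,-.0412,.172],6.5))
E
```

```text
[0.49438984 0.37583659 0.172     ] [0.49440388 0.37612261 0.17335117] [-0.1144066   0.12840722 -1.52569567]
[188. 190. 186. 152. 194. 195. 196. 195. 196. 188. 198. 198. 199. 198.
 192.  74.  65.  64.  78.  84.  84.  84.  84. 126.  83. 127. 219. 222.
 222. 222. 222. 222. 222. 220. 222. 222. 221. 222. 222. 221.]
[145 144 213 214 146 143 212  80] [np.float64(67.9), np.float64(69.4), np.float64(68.2), np.float64(69.7), np.float64(47.3), np.float64(50.9), np.float64(47.0), np.float64(50.7)]
(array([  4.88, -41.42,  -0.  ]), array([0. , 0. , 0.8]))
```

>>> play_rows(
  motion=[
    [[0.1,-0.6,0],[0,0,0]],
    [[0.3,-2.4,0],[0,0,0]],
    [[0.6,-5.2,0],[0,0,0.2]],
    [[1,-8.7,0],[0,0,0.2]],
    [[1.5,-12.5,0],[0,0,0.4]],
    [[1.9,-16.3,0],[0,0,0.4]],
    [[2.4,-20.1,0],[0,0,0.6]],
    [[2.8,-24,0],[0,0,0.8]],
  ],
)

```text
time_s: 26.15
tool_pos: [0.4955, 0.1317, 0.1716]
ee_rot: [[-0.994, -0.112, -0.001], [-0.112, 0.994, -0.001], [0.001, -0.001, -1.0]]
contact_force: [0.5, -0.5, -2.0]
gripper_width: 0.0238
grip_force: 39.4
```

>>> play_rows(
  motion=[
    [[0.5,-3.8,0],[0,0,0]],
    [[0.9,-7.6,0],[0,0,0]],
    [[1.3,-11,0],[0,0,0]],
    [[1.6,-14,0],[0,0,0]],
    [[1.8,-16.2,0],[0,0,0]],
    [[1.85,-17.3,0],[0,0,0]],
    [[1.85,-17.4,0],[0,0,0]],
    [[1.85,-17.4,0],[0,0,0]],
  ],
)

```text
time_s: 27.15
tool_pos: [0.4976, -0.0405, 0.1721]
ee_rot: [[-0.994, -0.113, -0.0], [-0.113, 0.994, 0.0], [0.0, 0.0, -1.0]]
contact_force: [-0.0, 0.1, -1.3]
gripper_width: 0.0241
grip_force: 39.5
```

```bash
python3 - <<'E'
from h import *
from workcell import get_obs
adv([2.8,-24,0],[0,0,.8]); adv([1.85,-17.4,0],[0,0,0])
o=get_obs();print(o["time_s"],getcmd()[0],o["tool_pos"],o["contact_force"],goal([.4985,-.0413,.062],6.5))
E
```

```text
27.15 [ 0.49821154 -0.04074827  0.172     ] [ 0.4976159  -0.04046144  0.17212553] [-0.03498418  0.12281895 -1.286025  ] (array([-0.02, -0.06, 11.  ]), array([ 0.,  0., -0.]))
```

>>> play_rows(
  motion=[
    [[0,-0.06,0.7],[0,0,0]],
    [[0,-0.06,2.5],[0,0,0]],
    [[0,-0.06,5],[0,0,0]],
    [[0,-0.06,7.5],[0,0,0]],
    [[0,-0.06,9.3],[0,0,0]],
    [[0,-0.06,10.3],[0,0,0]],
    [[0,-0.06,10.7],[0,0,0]],
    [[0,-0.06,10.8],[0,0,0]],
  ],
)

```text
time_s: 28.15
tool_pos: [0.4982, -0.0414, 0.0645]
ee_rot: [[-0.994, -0.113, 0.0], [-0.113, 0.994, -0.0], [-0.0, -0.0, -1.0]]
contact_force: [-0.4, -0.0, -1.8]
gripper_width: 0.024
grip_force: 39.5
```

>>> play_rows(
  motion=[
    [[0,0,0.05],[0,0,0]],
    [[0,0,0.1],[0,0,0]],
    [[0,0,0.15],[0,0,0]],
    [[0,0,0.2],[0,0,0]],
    [[0,0,0.2],[0,0,0]],
  ],
)

```text
time_s: 28.78
tool_pos: [0.4979, -0.0415, 0.0623]
ee_rot: [[-0.994, -0.113, 0.0], [-0.113, 0.994, -0.0], [-0.0, -0.0, -1.0]]
contact_force: [-0.2, 0.7, -2.1]
gripper_width: 0.024
grip_force: 39.4
```

>>> play_rows(
  motion=[
    [[0,0,0.05],[0,0,0]],
    [[0,0,0.1],[0,0,0]],
    [[0,0,0.1],[0,0,0]],
    [[0,0,0.1],[0,0,0]],
  ],
)

```text
time_s: 29.28
tool_pos: [0.4979, -0.0413, 0.0618]
ee_rot: [[-0.994, -0.113, 0.0], [-0.113, 0.994, 0.0], [-0.0, 0.0, -1.0]]
contact_force: [-2.5, 0.2, 6.0]
gripper_width: 0.0238
grip_force: 40.3
```

Good contact, about 8 N on the bed and almost no side force. Release and retreat.

>>> play_rows(
  motion=[
    [[0,0,0],[0,0,0]],
    [[0,0,0],[0,0,0]],
  ],
  force=20,
)

```text
time_s: 29.52
tool_pos: [0.4979, -0.0413, 0.0618]
ee_rot: [[-0.994, -0.113, 0.0], [-0.113, 0.994, 0.0], [-0.0, 0.0, -1.0]]
contact_force: [-1.6, 0.6, 5.8]
gripper_width: 0.0239
grip_force: 40.3
```

>>> play_rows(
  motion=[
    [[0,0,0],[0,0,0]],
    [[0,0,0],[0,0,0]],
    [[0,0,0],[0,0,0]],
    [[0,0,0],[0,0,0]],
  ],
  grip=0.5,
)

```text
time_s: 30.02
tool_pos: [0.4979, -0.0415, 0.0612]
ee_rot: [[-0.994, -0.113, -0.0], [-0.113, 0.994, -0.0], [0.0, -0.0, -1.0]]
contact_force: [-0.4, 0.1, 0.0]
gripper_width: 0.0423
grip_force: 0.0
```

>>> play_rows(
  motion=[
    [[0,0,-0.5],[0,0,0]],
    [[0,0,-2],[0,0,0]],
    [[0,0,-5],[0,0,0]],
    [[0,0,-9],[0,0,0]],
    [[0,0,-12],[0,0,0]],
    [[0,0,-13.8],[0,0,0]],
    [[0,0,-14],[0,0,0]],
    [[0,0,-14],[0,0,0]],
  ],
)

```text
time_s: 31.02
tool_pos: [0.4978, -0.0415, 0.2013]
ee_rot: [[-0.994, -0.113, 0.0], [-0.113, 0.994, 0.0], [-0.0, -0.0, -1.0]]
contact_force: [-0.4, -0.2, -0.3]
gripper_width: 0.0427
grip_force: 0.0
```

```bash
python3 - <<'E'
from h import *
from workcell import get_obs, snapshot
w=snapshot("wrist"); np.savez("w10.npz",**w); g=cv2.cvtColor(w["image"],cv2.COLOR_BGR2GRAY).astype(int)
t=np.radians(6.5); B=np.array([.4913,.0222]); R=np.array([[np.cos(t),-np.sin(t)],[np.sin(t),np.cos(t)]])
# brightness along each expected post axis (bed x, mm) at post-top height: ends of the bright stretch
for n,y in (("long",64),("mid",0),("short",-64)):
    xs=np.arange(-100,101,2); P=np.array([[*(B+R@[x/1000,y/1000]),.073] for x in xs]); u=px(w,P)
    print(n,u[50].round(),[int(g[int(v),int(c)]) for c,v in u])
E
```

```text
long [520. 230.] [156, 136, 132, 161, 164, 164, 166, 164, 163, 171, 195, 194, 195, 194, 188, 195, 195, 193, 197, 196, 196, 195, 198, 197, 198, 197, 195, 199, 195, 197, 197, 196, 197, 199, 197, 198, 197, 199, 199, 198, 198, 199, 197, 198, 196, 198, 199, 197, 198, 197, 198, 198, 198, 197, 195, 195, 198, 197, 197, 196, 195, 196, 193, 197, 197, 195, 196, 195, 195, 194, 195, 196, 194, 196, 194, 195, 194, 196, 194, 192, 196, 196, 195, 193, 192, 195, 196, 194, 193, 193, 194, 169, 167, 167, 167, 165, 165, 166, 168, 168, 167]
mid [422. 230.] [165, 168, 170, 168, 154, 169, 170, 171, 161, 172, 168, 173, 169, 170, 170, 172, 173, 115, 196, 200, 196, 197, 194, 195, 196, 199, 200, 199, 200, 197, 197, 200, 199, 200, 198, 197, 199, 199, 202, 199, 202, 199, 198, 201, 197, 198, 198, 196, 200, 202, 201, 198, 197, 198, 199, 196, 199, 198, 199, 198, 197, 199, 196, 197, 198, 200, 197, 200, 198, 198, 198, 199, 199, 200, 195, 198, 198, 199, 194, 199, 177, 50, 52, 50, 51, 48, 64, 45, 51, 63, 87, 102, 103, 103, 103, 105, 149, 222, 46, 40, 43]
short [321. 230.] [170, 168, 174, 74, 171, 170, 171, 169, 172, 171, 172, 159, 103, 173, 174, 170, 173, 170, 171, 168, 214, 216, 215, 123, 86, 180, 201, 199, 200, 200, 194, 200, 200, 200, 200, 202, 200, 199, 200, 200, 199, 200, 201, 200, 198, 199, 197, 200, 202, 200, 200, 200, 197, 200, 198, 200, 197, 198, 198, 200, 200, 199, 199, 200, 199, 199, 197, 196, 197, 198, 199, 197, 197, 196, 192, 172, 174, 172, 176, 176, 153, 89, 149, 174, 141, 51, 49, 58, 64, 63, 61, 64, 66, 63, 64, 63, 64, 59, 62, 60, 147]
```

Measured along the bed's x axis, the posts span about −81 to +81, −65 to +60 and −49 to +49 mm. All three are in place and centred, so I'll hand in.

```bash
python3 -c "
from workcell import order
print(order.finish_job())"
```

```text
the job is handed in; nothing more can be done
None
```

The job is handed in at about 31 s: all three posts are in their assigned troughs, centred to about 3 mm by the last wrist image and set down with about 8 N. The hand-in call returned no verdict. I did not re-image the bottles and canister afterwards.

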